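# Pack the two-layer spice box

## Robot

A 6-joint arm with a two-finger parallel gripper is mounted at the origin on the work surface. World frame = base frame: x ahead of the robot, y to its left, z up, the work surface at z = 0. Lengths are in mm, angles in rad, forces in N, time in s.
With the tool pointing down it reaches from about 300 to 775 mm from the base axis. Payload 14.6 kg.
Tool frame: the origin (TCP) lies at the very end of the fingers, on their centre line; the grasp point (between the pads) lies 19 mm behind it; z points along the fingers, y is the line along which they close (so a half turn about z gives the same grasp; the last joint's range is limited). The gripper opens to 94 mm and grips with 3 to 60 N. Pads are 16 mm wide; open, the fingers measure 119 mm over their backs; the gripper's body (75 mm by 177 mm) begins 78 mm behind the grasp point.
Start: joints at [1.097, 0.3, 1.521, -0, 1.321, -0.067], TCP at [217.616, 505.106, 205.446] pointing down, gripper open.
Joint ranges: [-3.03, 3.03], [-0.79, 2.21], [0.23, 2.52], [-1.04, 4.18], [0, 3.07], [-2.55, 2.55]. Speed limits (rad/s): [2.22, 2.22, 2.57, 3.14, 3.14, 3.14].

## Interface

Orientations are given as [roll, pitch, yaw] about the fixed x, y, z axes, in that order (R = Rz(yaw) Ry(pitch) Rx(roll)).
In Python, from cell import manip gives the robot as it stands.
- The arm moves only by the tool servo_tool, never from a script. Its argument "motion" is a list that holds one entry, the list of rows, each a list of 7 numbers: the shift along the world's x, y, z as a fraction of full scale, then the turn, a rotation vector about the world's x, y, z as a fraction of full scale, then the closure, from 0 (fully open) to 1 (shut). In form: [[[x, y, z, rx, ry, rz, gripper], ...]]. A call has 1 to 10 rows; each row is the pose to reach, as a shift and turn from the pose commanded when the call began, turning the shorter way round; what a row does not reach only later rows make up. Full scale, the value 1, is 0.5 m for a shift and pi rad for a turn. A row lasts 1/10 s, in which the tool goes at most 50 mm and 8.59 degrees, less where a joint would pass 70% of its speed; a pose out of reach is approached as far as the arm can. A call with a number of a shift or a turn outside -1 to 1 is refused whole. A call with a gripper value outside its range is refused whole. The fingers move at their own pace and stop on an object; "newtons" is the grip in N (left out, the last holds). Time passes only in rows, so rows that repeat a pose let the fingers close. It gives the time, the measured TCP pose, the force, the opening and the grip force at its end, in the units of the state.
- manip.read_state(): the state, without advancing time (a new reading comes with each control period).
- manip.camera(name): name is "scene" or "top" or "wrist"; returns a dict with "frame" (400x640x3 uint8, red, green, blue), "range_z" (400x640 float32, mm along the optical axis (not along the pixel's ray), 0 where there is no reading), "vfov" (degrees; the focal length in pixels is half the picture's height over the tangent of half this angle, whatever the lens; pixels are square), "cx", "cy" (the principal point, pixels), "cam_to_world" (4x4, takes a point from camera to world coordinates). Camera axes: x right, y down, z forward; pixel columns grow to the right and rows downward; lengths in mm; the calibration is good to about 2 mm. The wrist camera is an equidistant fisheye: a pixel r from the principal point sees the ray r / f radians off the axis. A picture is of the moment at which its call begins.
- manip.sign_off(): hands the job in; it is judged then, once.
The state is a dict: "clock": time; "joints": joint angles; "qd": joint speeds; "effort": joint torques, N m; "eef_pos": TCP position; "eef_rot": TCP orientation; "wrist_force": force on the tool from outside, world axes, zero at the start; "moment": the same for the moment, N m; "finger_gap": finger opening in mm; "finger_force": force on a finger pad.
Only numpy, scipy, OpenCV 4.12 (cv2) and the standard library are available. Lean on these libraries where they do the work, as an engineer would, in place of code of your own. Each camera call takes 0.05 s, during which the arm holds its last target. There are 200 camera calls.

## Task

Pack the white spice box: first stand the red-lidded pot in the middle of the cork mat and the green-lidded pot in the middle of the black mat, then lower the teal divider tray into the box until it lies flat on its ledges over them. On the divider, stand the yellow-lidded pot directly above the red-lidded one and the blue-lidded pot directly above the green-lidded one. Never tip a pot over, leave the mug and the pepper mill where they are, and let everything rest at the end.

Things in the scene. Friction and masses are not known exactly. Their poses are not given: they have to be found in the camera images.
- box: White open box, fixed, 144 (x) by 170 (y) mm, 61 high, walls and floor 5. A partition at y = 0 makes two compartments, 134 (x) by 77 (y) mm, centred at y = +40 and -40. Partition and 18 mm corner posts, tops 53 mm above the worktop, are the divider's ledges. Origin: underside centre. Around a pot in a compartment there is 45 mm of finger room each side along the box's x, 16 along y.
- mat_cork: Light brown cork mat, 90 mm (x) by 60 mm (y), 2 mm thick, fixed on the floor of one compartment and centred in it, square with the box; which compartment changes. Origin: centre of its underside; its top is 7 mm above the worktop.
- mat_black: Black rubber mat, same size and height as the cork mat, fixed in the other compartment, centred. Origin: centre of its underside.
- red_pot_mid (a point): Red-lidded pot: upright round spice pot, white with a red screw lid, 44 mm diameter, 42 mm tall, about 0.12 kg. This point is its centre, half-way up (21 mm above its underside); its z axis is the pot's axis.
- green_pot_mid (a point): Green-lidded pot: upright round spice pot, white with a green screw lid, 44 mm diameter, 42 mm tall, about 0.12 kg. This point is its centre, half-way up (21 mm above its underside); its z axis is the pot's axis.
- divider_grip (a point): Teal divider, 0.16 kg: plate 124 (x) by 150 (y) by 6 mm, with an upright handle wall across its middle, 60 long (x), 12 thick (y), top 46 mm above the underside. Same either way round. Starts flat on the worktop. In the box: 5 mm play each side, underside at 53 mm, plate top (for the upper pots) at 59 mm. This point: in the handle, 32 mm above the underside, where to grip across y.
- yellow_pot_mid (a point): Yellow-lidded pot: upright round spice pot, amber glass with a yellow screw lid, 46 mm diameter, 56 mm tall, about 0.12 kg. This point is its centre, half-way up (28 mm above its underside); its z axis is the pot's axis.
- blue_pot_mid (a point): Blue-lidded pot: upright round spice pot, white with a blue screw lid, 46 mm diameter, 48 mm tall, about 0.12 kg. This point is its centre, half-way up (24 mm above its underside); its z axis is the pot's axis.
- mug_mid (a point): Bystander: blue mug, 80 mm diameter, 90 mm tall, with a handle. This point is half-way up, on its axis.
- mill_mid (a point): Bystander: dark wooden pepper mill, 54 mm diameter, 125 mm tall. This point is half-way up, on its axis.
There are look-alikes about, which are no part of the job. What is shaped like the part that bears blue_pot_mid but grey or pink is not meant.

How it is judged (in metres and radians):
On the way, in this order (a step that is already met when the one before it is completed fails the run):
1. the red-lidded pot stands upright on the cork mat and the green-lidded pot on the black mat (horizontal distance between red_pot_mid and mat_cork below 0.015 m and z of red_pot_mid in the frame of box between 0.024 and 0.032 m and angle between each of red_pot_mid, green_pot_mid's own z axis and vertical below 0.1 rad and horizontal distance between green_pot_mid and mat_black below 0.015 m and z of green_pot_mid in the frame of box between 0.024 and 0.032 m), for 0.2 s.
2. the divider lies flat on its ledges over the two pots (all of step 1 and z of divider_grip in the frame of box between 0.082 and 0.088 m and horizontal distance between divider_grip and box below 0.012 m and angle between divider_grip's own z axis and vertical below 0.05 rad and angle between the x axis of divider_grip and the x axis of box, either way round below 0.15 rad), for 0.2 s.
At the end, for the whole second after the job is handed in: Red pot upright on the cork mat, green on the black, within 15 mm of the mat centres; divider flat on its ledges (height within 3 mm); on it, upright, yellow within 20 mm sideways of the red pot's axis and blue within 20 mm of the green one's; all at rest (all of step 2 and horizontal distance between yellow_pot_mid and red_pot_mid below 0.02 m and z of yellow_pot_mid in the frame of box between 0.083 and 0.091 m and angle between each of yellow_pot_mid, blue_pot_mid's own z axis and vertical below 0.1 rad and horizontal distance between blue_pot_mid and green_pot_mid below 0.02 m and z of blue_pot_mid in the frame of box between 0.079 and 0.087 m and linear speed of each of red_pot, green_pot, yellow_pot, blue_pot, divider below 0.02 m/s); the robot touches nothing.
It fails at once if the mug or the pepper mill is moved more than 20 mm (distance of any of mug_mid, mill_mid from where it was at the start of the episode above 0.02 m).
It fails at once if a pot is tipped over (angle between any of red_pot_mid, green_pot_mid, yellow_pot_mid, blue_pot_mid's own z axis and vertical above 0.8 rad).
It also fails if it takes over 136 s, if anything falls off the work surface, if the arm or the gripper's body presses on something with over 40 N, if the wrist force passes 120 N, or if a joint passes its speed limit or range.

## Working session

There is one attempt and no reset: what is moved stays moved. The work goes in short steps, Python scripts to look and compute and a tool call to move; the robot and the scene stay as the last step left them, time stands still between calls to the robot, and variables do not carry over. Pictures are saved under pics/ and viewed, at most 14 in all, crops included, and the job is handed in when it is done.

Besides the shell and the picture viewer there is one more tool, called after "Call:" as name([rows], argument=value, ...), one row to a line, values as JSON. servo_tool: Moves the arm, as the interface text tells. Its arguments: {"type":"object","properties":{"motion":{"type":"array"},"newtons":{"type":"number"}},"required":["motion"]}

```bash
mkdir -p pics; cat > h.py <<'E'
import numpy as np, cv2
from cell import manip
def cloud(c):
    f=c["frame"].shape[0]/2/np.tan(np.radians(c["vfov"])/2)
    v,u=np.mgrid[:400,:640]; z=c["range_z"]
    P=np.stack([(u-c["cx"])/f*z,(v-c["cy"])/f*z,z,np.ones_like(z)],-1)@np.array(c["cam_to_world"]).T
    P=P[...,:3]; P[z==0]=np.nan
    return P
def save(n,im): cv2.imwrite("pics/"+n,im[...,::-1])
E
python3 - <<'E'
from h import *
print(manip.read_state())
for n in("top","scene"):
    c=manip.camera(n); save(n+"0.png",c["frame"]); np.savez(n+"0.npz",f=c["frame"],P=cloud(c)); print(n,np.round(c["cam_to_world"],2).tolist(),c["vfov"])
E
```

```text
{'clock': 0.0, 'joints': array([ 1.09742160e+00,  3.00505561e-01,  1.52159711e+00,  7.52569458e-06,
        1.32066914e+00, -6.65946722e-02]), 'qd': array([ 1.64918555e-04,  8.23368057e-05,  9.57332095e-04,  2.00009059e-04,
       -4.98804416e-04, -1.29644797e-03]), 'effort': array([ 1.12009740e-03, -5.31801260e+01, -3.52730262e+01,  7.08900648e-02,
        2.44285783e-02, -1.34037778e-04]), 'eef_pos': array([217.48827538, 504.88682868, 204.86064142]), 'eef_rot': array([-3.14041660e+00, -8.57401599e-05,  2.73481068e+00]), 'wrist_force': array([ 0.49923288, -0.13367022,  0.03222214]), 'moment': array([ 0.02213383, -0.03114235, -0.02086795]), 'finger_force': 0.0, 'finger_gap': 94.27668893779196}
top [[0.01, -0.99, 0.13, 467.94], [-1.0, -0.01, 0.02, -7.98], [-0.02, -0.13, -0.99, 876.15], [0.0, 0.0, 0.0, 1.0]] 57.861908225427435
scene [[0.48, 0.68, -0.55, 1152.84], [0.88, -0.36, 0.31, -323.89], [0.01, -0.63, -0.77, 878.4], [0.0, 0.0, 0.0, 1.0]] 49.762206736005425
```

View pics/top0.png

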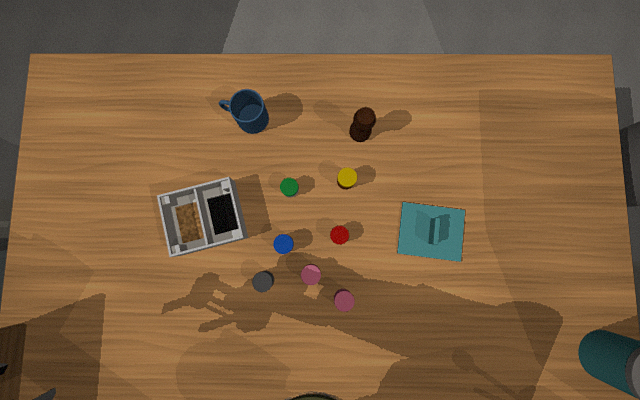

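View pics/scene0.png

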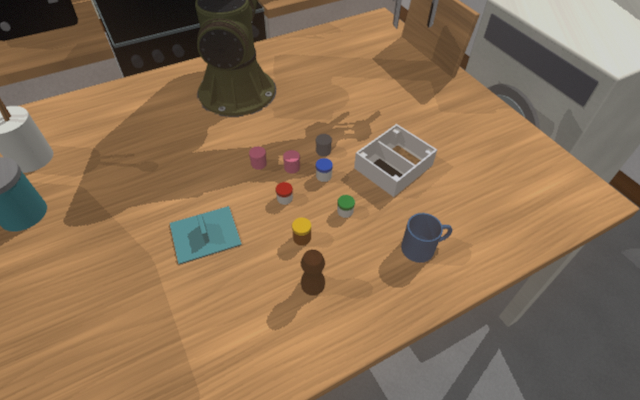

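The top view shows the box at about (200,215), cork compartment left and black right. The pots are green (289,187), yellow (347,177), blue (283,243) and red (340,235), with the divider at (432,231). The mug is at (249,110), the mill at (362,124), and the grey and pink look-alikes are lower down. Next I measure by colour and depth.

```bash
cat > m.py <<'E'
from h import *
S={"red":((340,235),42),"green":((289,187),42),"yellow":((347,177),56),"blue":((283,243),48),"grey":((263,281),48),"pink1":((311,274),48),"pink2":((344,300),48),"mug":((249,110),90),"mill":((366,118),125)}
def circ(P,uv,h,rad=60):
    p0=P[uv[1],uv[0]]
    m=(np.hypot(P[...,0]-p0[0],P[...,1]-p0[1])<rad)&(abs(P[...,2]-h)<5)
    q=P[m]; (c,r)=cv2.minEnclosingCircle(q[:,:2].astype(np.float32)); return np.round(c,1),round(r,1),round(np.median(q[:,2]),1),len(q)
if __name__=="__main__":
    d=np.load("top0.npz");P=d["P"];F=d["f"]
    for n,(uv,h) in S.items(): print(n,circ(P,uv,h,60 if n in("mug","mill") else 32))
    def rect(m): return cv2.minAreaRect(P[m][:,:2].astype(np.float32)),m.sum(),np.median(P[m][:,2])
    v,u=np.mgrid[:400,:640]
    w=(u>140)&(u<260)&(v>165)&(v<270)
    print("box",rect(w&(abs(P[...,2]-61)<4)))
    hsv=cv2.cvtColor(F,cv2.COLOR_RGB2HSV)
    print("cork",rect(w&(hsv[...,0]<25)&(hsv[...,1]>60)&(abs(P[...,2]-7)<4)&(u>172)&(u<205)&(v>200)&(v<242)))
    print("black",rect(w&(hsv[...,2]<40)&(abs(P[...,2]-7)<4)))
    w=(u>390)&(u<475)&(v>190)&(v<270)
    print("div",rect(w&(abs(P[...,2]-6)<3)&(hsv[...,0]>75)&(hsv[...,0]<105)&(hsv[...,1]>80)))
    print("handle",rect(w&(abs(P[...,2]-46)<4)))
E
python3 m.py
```

```text
red (array([483.5, -55.5]), 21.7, np.float64(40.8), 284)
green (array([594.6,  62.5]), 21.6, np.float64(40.7), 263)
yellow (array([616.2, -72.2]), 22.6, np.float64(54.9), 299)
blue (array([461.1,  72.9]), 23.0, np.float64(47.1), 312)
grey (array([376.7, 118.5]), 23.0, np.float64(46.9), 329)
pink1 (array([393.5,   9.3]), 22.8, np.float64(47.0), 326)
pink2 (array([337.3, -65.8]), 22.7, np.float64(46.9), 336)
mug (array([773.3, 159.2]), 40.1, np.float64(88.4), 198)
mill (array([ 740.3, -106.7]), 16.7, np.float64(121.3), 78)
box (((522.0197143554688, 263.1483459472656), (144.4528350830078, 170.91671752929688), 15.339146614074707), np.int64(648), np.float64(60.024153663492996))
cork (((510.2969970703125, 305.3974914550781), (90.87287902832031, 54.48076248168945), 15.372039794921875), np.int64(808), np.float64(6.1462896568129395))
black (((531.766845703125, 225.6637420654297), (88.255859375, 56.90129089355469), 15.41991901397705), np.int64(816), np.float64(6.1362699109919845))
div (((494.332763671875, -275.74395751953125), (149.83631896972656, 122.55599975585938), 83.04985809326172), np.int64(2665), np.float64(5.146840367419827))
handle (((494.5646057128906, -275.9729919433594), (11.691293716430664, 58.292728424072266), 83.04229736328125), np.int64(138), np.float64(44.552095987284815))
```

Call:
servo_tool([
  [[0.754, -0.885, -0.1, 0, 0, -0.2853, 0], [0.754, -0.885, -0.1, 0, 0, -0.2853, 0], [0.754, -0.885, -0.1, 0, 0, -0.2853, 0], [0.754, -0.885, -0.1, 0, 0, -0.2853, 0], [0.754, -0.885, -0.1, 0, 0, -0.2853, 0], [0.754, -0.885, -0.1, 0, 0, -0.2853, 0], [0.754, -0.885, -0.1, 0, 0, -0.2853, 0], [0.754, -0.885, -0.1, 0, 0, -0.2853, 0], [0.754, -0.885, -0.1, 0, 0, -0.2853, 0], [0.754, -0.885, -0.1, 0, 0, -0.2853, 0]],
], newtons=20)

```text
clock: 1.1
eef_pos: [541.6, 124.0, 162.3]
eef_rot: [-3.141, -0.0, 1.838]
wrist_force: [0.4, 1.1, 0.2]
finger_gap: 94.3
finger_force: 0.0
```

Call:
servo_tool([
  [[0.106, -0.123, -0.16, 0, 0, 0, 0], [0.106, -0.123, -0.16, 0, 0, 0, 0], [0.106, -0.123, -0.16, 0, 0, 0, 0], [0.106, -0.123, -0.16, 0, 0, 0, 0], [0.106, -0.123, -0.284, 0, 0, 0, 0], [0.106, -0.123, -0.284, 0, 0, 0, 0], [0.106, -0.123, -0.284, 0, 0, 0, 0], [0.106, -0.123, -0.284, 0, 0, 0, 0]],
])

```text
clock: 1.9
eef_pos: [594.4, 65.2, 22.8]
eef_rot: [3.14, 0.0, 1.839]
wrist_force: [0.3, -0.7, -0.0]
finger_gap: 94.1
finger_force: 0.0
```

Call:
servo_tool([
  [[0, -0.005, -0.033, 0, 0, 0, 0], [0, -0.005, -0.033, 0, 0, 0, 0], [0, -0.005, -0.033, 0, 0, 0, 1], [0, -0.005, -0.033, 0, 0, 0, 1], [0, -0.005, -0.033, 0, 0, 0, 1], [0, -0.005, -0.033, 0, 0, 0, 1], [0, -0.005, -0.033, 0, 0, 0, 1], [0, -0.005, -0.033, 0, 0, 0, 1], [0, -0.005, -0.033, 0, 0, 0, 1], [0, -0.005, -0.033, 0, 0, 0, 1]],
])

```text
clock: 2.9
eef_pos: [593.7, 61.9, 4.1]
eef_rot: [3.142, 0.0, 1.838]
wrist_force: [0.8, 0.5, 0.5]
finger_gap: 43.5
finger_force: 20.0
```

Call:
servo_tool([
  [[0, 0, 0.1, 0, 0, 0, 1], [0, 0, 0.2, 0, 0, 0, 1], [-0.04, 0.1, 0.2, 0, 0, 0, 1], [-0.08, 0.2, 0.2, 0, 0, 0, 1], [-0.12, 0.3, 0.2, 0, 0, 0, 1], [-0.122, 0.3254, 0.2, 0, 0, 0, 1], [-0.122, 0.3254, 0.2, 0, 0, 0, 1], [-0.122, 0.3254, 0.2, 0, 0, 0, 1], [-0.122, 0.3254, 0.2, 0, 0, 0, 1]],
])

```text
clock: 3.8
eef_pos: [533.0, 223.6, 103.9]
eef_rot: [-3.141, 0.0, 1.837]
wrist_force: [-0.0, -0.7, -0.6]
finger_gap: 43.6
finger_force: 20.0
```

```bash
python3 - <<'E'
from h import *
c=manip.camera("top"); save("t1.png",cv2.resize(c["frame"][130:290,130:350],None,fx=3,fy=3)); c=manip.camera("wrist"); save("w1.png",c["frame"]); s=manip.read_state(); print(s["eef_pos"],s["finger_gap"])
E
```

```text
[533.0797699  223.5038059  104.02256813] 43.59989307246773
```

View pics/w1.png

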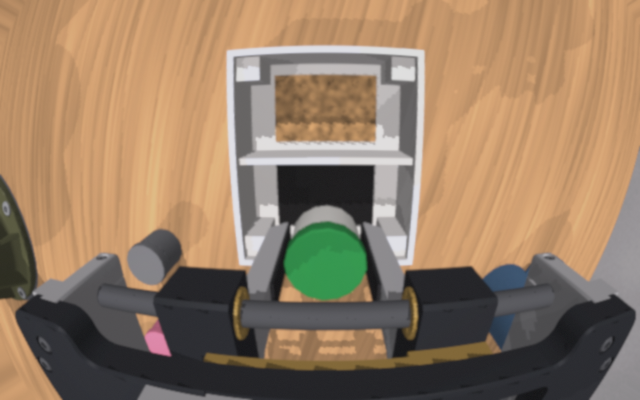

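The wrist view shows the green pot held upright at (326,258), lined up laterally with the black mat (325,190); the cork mat is at (326,107). Lowering and releasing.

Call:
servo_tool([
  [[0, 0.002, -0.09, 0, 0, 0, 1], [0, 0.002, -0.14, 0, 0, 0, 1], [0, 0.002, -0.17, 0, 0, 0, 1], [0, 0.002, -0.18, 0, 0, 0, 1], [0, 0.002, -0.185, 0, 0, 0, 1], [0, 0.002, -0.185, 0, 0, 0, 1], [0, 0.002, -0.185, 0, 0, 0, 1]],
])

```text
clock: 4.6
eef_pos: [533.3, 225.8, 12.7]
eef_rot: [3.14, -0.0, 1.838]
wrist_force: [0.3, -0.3, -1.1]
finger_gap: 43.7
finger_force: 20.0
```

Call:
servo_tool([
  [[0, 0, -0.003, 0, 0, 0, 1], [0, 0, -0.003, 0, 0, 0, 1], [0, 0, -0.003, 0, 0, 0, 0.2], [0, 0, -0.003, 0, 0, 0, 0.2], [0, 0, -0.003, 0, 0, 0, 0.2], [0, 0, -0.003, 0, 0, 0, 0.2], [0, 0, 0.03, 0, 0, 0, 0.2], [0, 0, 0.1, 0, 0, 0, 0.2], [0, 0, 0.2, 0, 0, 0, 0.2], [0, 0, 0.2, 0, 0, 0, 0]],
])

```text
clock: 5.6
eef_pos: [535.2, 226.6, 118.0]
eef_rot: [3.132, -0.001, 1.839]
wrist_force: [0.7, -0.4, -0.6]
finger_gap: 80.3
finger_force: 0.0
```

Call:
servo_tool([
  [[-0.099, -0.561, 0, 0, 0, 0, 0], [-0.099, -0.561, 0, 0, 0, 0, 0], [-0.099, -0.561, 0, 0, 0, 0, 0], [-0.099, -0.561, 0, 0, 0, 0, 0], [-0.099, -0.561, 0, 0, 0, 0, 0], [-0.099, -0.561, 0, 0, 0, 0, 0], [-0.099, -0.561, 0, 0, 0, 0, 0], [-0.099, -0.561, -0.1, 0, 0, 0, 0], [-0.099, -0.561, -0.18, 0, 0, 0, 0], [-0.099, -0.561, -0.18, 0, 0, 0, 0]],
])

```text
clock: 6.6
eef_pos: [480.4, -53.8, 17.5]
eef_rot: [-3.134, -0.004, 1.839]
wrist_force: [-0.2, -0.5, 0.3]
finger_gap: 94.1
finger_force: 0.0
```

```bash
python3 - <<'E'
from h import *
c=manip.camera("top"); P=cloud(c)
m=(np.hypot(P[...,0]-532,P[...,1]-225)<33)&(abs(P[...,2]-48)<4)&(cv2.cvtColor(c["frame"],cv2.COLOR_RGB2HSV)[...,1]>120)
print(cv2.minEnclosingCircle(P[m][:,:2].astype(np.float32)),np.median(P[m][:,2]),m.sum())
save("t2.png",cv2.resize(c["frame"][130:290,130:380],None,fx=3,fy=3)); print(manip.read_state()["eef_pos"])
E
```

```text
((532.5304565429688, 225.66555786132812), 21.742820739746094) 48.07512752160562 277
[482.15448405 -54.10165069  20.40249805]
```

View pics/t2.png

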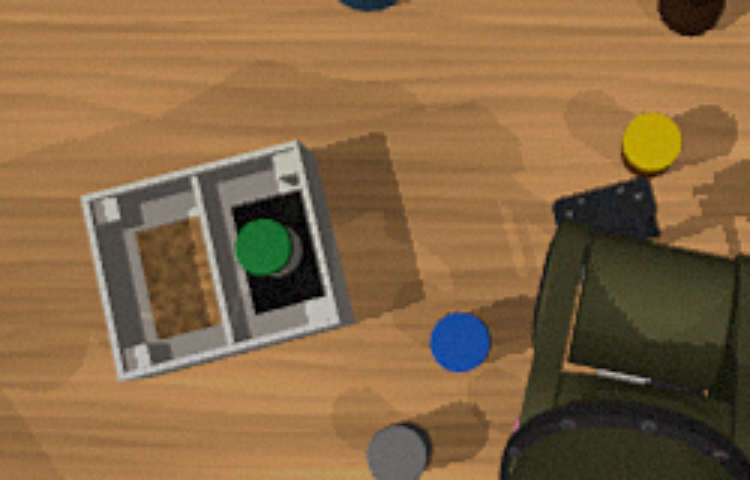

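The green pot stands upright in the black compartment (lid at (264,247) in the crop) and measures about 1 mm off the mat centre. The gripper is over the red pot.

Call:
servo_tool([
  [[0.003, -0.003, -0.03, 0, 0, 0, 0], [0.003, -0.003, -0.03, 0, 0, 0, 0], [0.003, -0.003, -0.03, 0, 0, 0, 0.5], [0.003, -0.003, -0.03, 0, 0, 0, 1], [0.003, -0.003, -0.03, 0, 0, 0, 1], [0.003, -0.003, -0.03, 0, 0, 0, 1], [0.003, -0.003, -0.03, 0, 0, 0, 1], [0.003, -0.003, -0.03, 0, 0, 0, 1], [0.003, -0.003, -0.03, 0, 0, 0, 1]],
])

```text
clock: 7.55
eef_pos: [484.7, -56.4, 6.6]
eef_rot: [-3.142, -0.0, 1.838]
wrist_force: [-0.2, -0.2, 1.4]
finger_gap: 43.8
finger_force: 20.0
```

Call:
servo_tool([
  [[0, 0, 0.1, 0, 0, 0, 1], [0, 0, 0.2, 0, 0, 0, 1], [0.007, 0.09, 0.2, 0, 0, 0, 1], [0.014, 0.18, 0.2, 0, 0, 0, 1], [0.021, 0.28, 0.2, 0, 0, 0, 1], [0.028, 0.38, 0.2, 0, 0, 0, 1], [0.035, 0.47, 0.2, 0, 0, 0, 1], [0.042, 0.56, 0.2, 0, 0, 0, 1], [0.049, 0.65, 0.2, 0, 0, 0, 1], [0.053, 0.716, 0.2, 0, 0, 0, 1]],
])

```text
clock: 8.55
eef_pos: [510.7, 304.2, 106.3]
eef_rot: [-3.141, -0.0, 1.84]
wrist_force: [0.8, -0.2, -1.9]
finger_gap: 43.5
finger_force: 20.0
```

Call:
servo_tool([
  [[0, 0, 0, 0, 0, 0, 1], [0, 0, 0, 0, 0, 0, 1], [0, 0, 0, 0, 0, 0, 1]],
])

```text
clock: 8.85
eef_pos: [511.1, 300.7, 106.4]
eef_rot: [-3.141, 0.0, 1.838]
wrist_force: [-0.1, -0.2, -1.0]
finger_gap: 44.0
finger_force: 20.0
```

Call:
servo_tool([
  [[0.001, 0.002, -0.09, 0, 0, 0, 1], [0.001, 0.002, -0.14, 0, 0, 0, 1], [0.001, 0.002, -0.17, 0, 0, 0, 1], [0.001, 0.002, -0.18, 0, 0, 0, 1], [0.001, 0.002, -0.186, 0, 0, 0, 1], [0.001, 0.002, -0.186, 0, 0, 0, 1], [0.001, 0.002, -0.186, 0, 0, 0, 1]],
])

```text
clock: 9.55
eef_pos: [512.2, 302.8, 14.7]
eef_rot: [3.14, -0.0, 1.838]
wrist_force: [-0.1, -0.5, -1.7]
finger_gap: 43.4
finger_force: 20.0
```

Call:
servo_tool([
  [[-0.001, -0.001, -0.004, 0, 0, 0, 1], [-0.001, -0.001, -0.004, 0, 0, 0, 1], [-0.001, -0.001, -0.004, 0, 0, 0, 0.2], [-0.001, -0.001, -0.004, 0, 0, 0, 0.2], [-0.001, -0.001, -0.004, 0, 0, 0, 0.2], [-0.001, -0.001, -0.004, 0, 0, 0, 0.2], [-0.001, -0.001, 0.03, 0, 0, 0, 0.2], [-0.001, -0.001, 0.1, 0, 0, 0, 0.2], [-0.001, -0.001, 0.2, 0, 0, 0, 0.2], [-0.001, -0.001, 0.26, 0, 0, 0, 0]],
])

```text
clock: 10.55
eef_pos: [511.8, 302.4, 147.1]
eef_rot: [3.139, -0.001, 1.839]
wrist_force: [0.4, -0.0, 0.7]
finger_gap: 80.4
finger_force: 0.0
```

Call:
servo_tool([
  [[-0.028, -0.98, 0, 0, 0, 0.3761, 0], [-0.028, -0.98, 0, 0, 0, 0.3761, 0], [-0.028, -0.98, 0, 0, 0, 0.3761, 0], [-0.028, -0.98, 0, 0, 0, 0.3761, 0], [-0.028, -0.98, 0, 0, 0, 0.3761, 0], [-0.028, -0.98, 0, 0, 0, 0.3761, 0], [-0.028, -0.98, 0, 0, 0, 0.3761, 0], [-0.028, -0.98, 0, 0, 0, 0.3761, 0], [-0.028, -0.98, 0, 0, 0, 0.3761, 0], [-0.028, -0.98, 0, 0, 0, 0.3761, 0]],
])

```text
clock: 11.55
eef_pos: [497.7, -163.8, 143.8]
eef_rot: [-3.142, 0.0, 3.024]
wrist_force: [0.3, 0.8, -0.1]
finger_gap: 93.9
finger_force: 0.0
```

```bash
python3 - <<'E'
from h import *
c=manip.camera("top"); P=cloud(c); H=cv2.cvtColor(c["frame"],cv2.COLOR_RGB2HSV)
for x,y in((532,225),(511.4,301.7)):
    m=(np.hypot(P[...,0]-x,P[...,1]-y)<33)&(abs(P[...,2]-48)<4)&(H[...,1]>120)
    print(cv2.minEnclosingCircle(P[m][:,:2].astype(np.float32)),np.median(P[m][:,2]),m.sum())
s=manip.read_state();print(s["eef_pos"],s["eef_rot"],s["joints"])
E
```

```text
((532.529296875, 225.9965362548828), 21.919532775878906) 48.17247435027309 270
((511.73516845703125, 302.9265441894531), 22.00970458984375) 48.24036582935838 276
[ 497.22723351 -169.85287133  143.69731482] [-3.13992489e+00  5.79316279e-04  3.01744544e+00] [-3.98136720e-01  3.05096308e-01  1.66454355e+00 -1.57287256e-03
  1.17094428e+00 -1.84417379e+00]
```

Call:
servo_tool([
  [[-0.005, -0.212, 0, 0, 0, 0, 0], [-0.005, -0.212, 0, 0, 0, 0, 0], [-0.005, -0.212, 0, 0, 0, 0, 0], [-0.005, -0.212, -0.1, 0, 0, 0, 0], [-0.005, -0.212, -0.2, 0, 0, 0, 0], [-0.005, -0.212, -0.226, 0, 0, 0, 0], [-0.005, -0.212, -0.226, 0, 0, 0, 0], [-0.005, -0.212, -0.226, 0, 0, 0, 0]],
])

```text
clock: 12.4
eef_pos: [496.7, -268.3, 32.7]
eef_rot: [-3.141, 0.002, 3.02]
wrist_force: [0.3, 0.1, 0.1]
finger_gap: 93.9
finger_force: 0.0
```

Call:
servo_tool([
  [[-0.004, -0.015, -0.038, 0, 0, 0, 0], [-0.004, -0.015, -0.038, 0, 0, 0, 0], [-0.004, -0.015, -0.038, 0, 0, 0, 0.5], [-0.004, -0.015, -0.038, 0, 0, 0, 1], [-0.004, -0.015, -0.038, 0, 0, 0, 1], [-0.004, -0.015, -0.038, 0, 0, 0, 1], [-0.004, -0.015, -0.038, 0, 0, 0, 1], [-0.004, -0.015, -0.038, 0, 0, 0, 1], [-0.004, -0.015, -0.038, 0, 0, 0, 1], [-0.004, -0.015, -0.038, 0, 0, 0, 1]],
], newtons=30)

```text
clock: 13.4
eef_pos: [493.6, -275.4, 11.6]
eef_rot: [3.142, -0.0, 3.02]
wrist_force: [0.1, -0.1, 0.6]
finger_gap: 33.5
finger_force: 0.0
```

```bash
python3 - <<'E'
from h import *
for i in range(3): s=manip.read_state();print(s["eef_pos"],s["eef_rot"],s["finger_gap"]); manip.camera("wrist")
E
```

```text
[ 493.61851468 -275.41406023   11.58376682] [ 3.14156222e+00 -3.98984754e-05  3.02002793e+00] 33.52088819340871
[ 493.59262316 -275.41133856   11.56917555] [ 3.14155919e+00 -1.06711245e-04  3.01999083e+00] 29.366705916336528
[ 493.59020947 -275.3987594    11.55235728] [ 3.14152332e+00 -1.36444610e-04  3.02004291e+00] 25.434342445167616
```

Call:
servo_tool([
  [[0, 0, 0, 0, 0, 0, 1], [0, 0, 0, 0, 0, 0, 1], [0, 0, 0, 0, 0, 0, 1], [0, 0, 0, 0, 0, 0, 1], [0, 0, 0, 0, 0, 0, 1], [0, 0, 0.05, 0, 0, 0, 1], [0, 0, 0.12, 0, 0, 0, 1], [0, 0, 0.2, 0, 0, 0, 1], [0, 0, 0.28, 0, 0, 0, 1], [0, 0, 0.28, 0, 0, 0, 1]],
])

```text
clock: 14.55
eef_pos: [495.4, -276.4, 157.0]
eef_rot: [-3.138, 0.008, 3.02]
wrist_force: [0.8, -0.5, -0.9]
finger_gap: 11.8
finger_force: 30.0
```

Call:
servo_tool([
  [[0.005, 0.08, 0, 0, 0, 0.012, 1], [0.01, 0.17, 0, 0, 0, 0.024, 1], [0.015, 0.26, 0, 0, 0, 0.036, 1], [0.02, 0.35, 0, 0, 0, 0.05, 1], [0.025, 0.44, 0, 0, 0, 0.07, 1], [0.03, 0.53, 0, 0, 0, 0.09, 1], [0.035, 0.62, 0, 0, 0, 0.11, 1], [0.04, 0.71, 0, 0, 0, 0.1238, 1], [0.045, 0.8, 0, 0, 0, 0.1238, 1], [0.05, 0.87, 0, 0, 0, 0.1238, 1]],
])

```text
clock: 15.55
eef_pos: [518.0, 161.9, 150.7]
eef_rot: [3.141, -0.001, -2.873]
wrist_force: [0.8, -0.4, -1.2]
finger_gap: 11.8
finger_force: 30.0
```

Call:
servo_tool([
  [[0.003, 0.08, 0, 0, 0, 0, 1], [0.006, 0.15, 0, 0, 0, 0, 1], [0.007, 0.207, 0, 0, 0, 0, 1], [0.007, 0.207, 0, 0, 0, 0, 1], [0.007, 0.207, 0, 0, 0, 0, 1], [0.007, 0.207, 0, 0, 0, 0, 1]],
])

```text
clock: 16.15
eef_pos: [522.0, 262.2, 151.1]
eef_rot: [-3.141, -0.001, -2.875]
wrist_force: [-0.1, 0.0, -2.1]
finger_gap: 12.0
finger_force: 30.0
```

```bash
python3 - <<'E'
from h import *
c=manip.camera("wrist"); save("w2.png",c["frame"]); c=manip.camera("scene"); save("s2.png",cv2.resize(c["frame"][60:280,250:550],None,fx=2.5,fy=2.5))
s=manip.read_state();print(s["eef_pos"],s["eef_rot"],s["joints"])
E
```

```text
[522.26112762 262.14431485 151.5345535 ] [-3.14151514e+00 -1.46499271e-04 -2.87541684e+00] [ 4.02551987e-01  4.22972016e-01  1.48305994e+00 -6.02215498e-05
  1.23571638e+00 -1.43440035e+00]
```

View pics/w2.png

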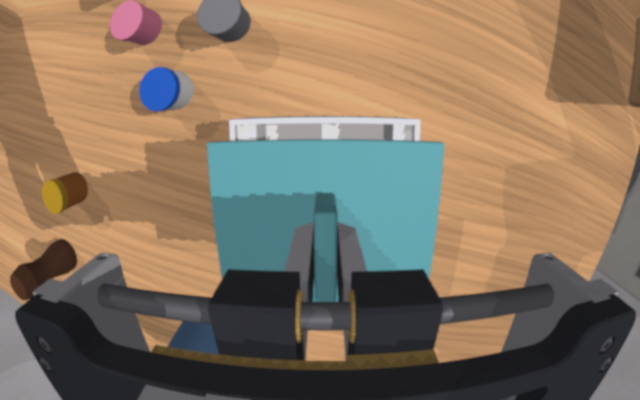

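View pics/s2.png

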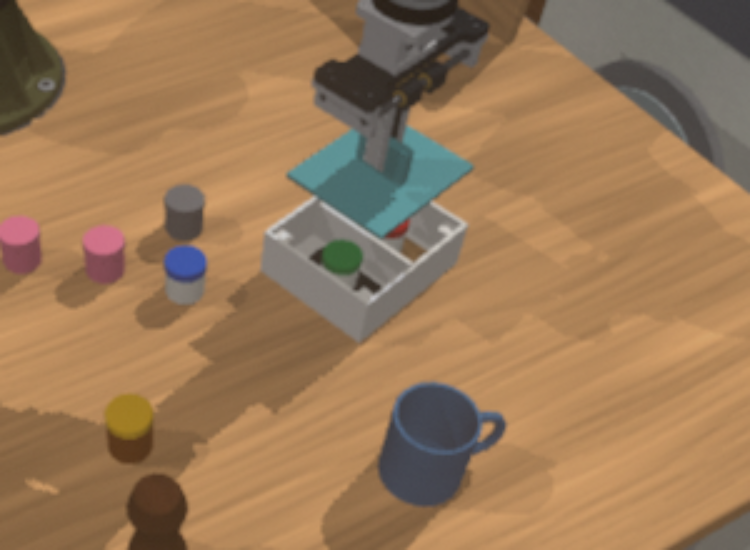

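The wrist view shows the plate centred (208–443) over the box (229–420) with edges parallel. The scene crop shows it level above the box, with the red and green pots standing inside. I'll descend to just above the rim and measure.

Call:
servo_tool([
  [[0, 0.002, -0.07, 0, 0, 0, 1], [0, 0.002, -0.12, 0, 0, 0, 1], [0, 0.002, -0.143, 0, 0, 0, 1], [0, 0.002, -0.143, 0, 0, 0, 1], [0, 0.002, -0.143, 0, 0, 0, 1], [0, 0.002, -0.143, 0, 0, 0, 1]],
])

```text
clock: 16.85
eef_pos: [522.8, 264.3, 81.6]
eef_rot: [3.141, 0.002, -2.874]
wrist_force: [-0.4, -0.3, -0.2]
finger_gap: 12.1
finger_force: 30.0
```

```bash
python3 - <<'E'
from h import *
s=manip.read_state();print(s["eef_pos"],s["wrist_force"])
for n in("top","scene"):
    c=manip.camera(n); P=cloud(c); H=cv2.cvtColor(c["frame"],cv2.COLOR_RGB2HSV)
    m=(np.hypot(P[...,0]-522,P[...,1]-263)<120)&(abs(P[...,2]-74)<5)&(H[...,0]>75)&(H[...,0]<105)&(H[...,1]>80)
    print(n,cv2.minAreaRect(P[m][:,:2].astype(np.float32)),m.sum(),np.percentile(P[m][:,2],[5,50,95]))
    m=(np.hypot(P[...,0]-522,P[...,1]-263)<120)&(abs(P[...,2]-61)<4)&(H[...,1]<50)&(H[...,2]>100)
    print(" box",cv2.minAreaRect(P[m][:,:2].astype(np.float32)),m.sum())
E
```

```text
[522.8035889  264.26147352  81.58184412] [-0.38801318 -0.26247355 -0.23523673]
top ((529.4846801757812, 244.79298400878906), (122.81230163574219, 107.12714385986328), 14.841777801513672) 1233 [72.75197654 75.07888253 77.43768528]
 box ((527.6220092773438, 241.92459106445312), (143.95989990234375, 127.7651138305664), 15.24912166595459) 319
scene ((525.1650390625, 265.10821533203125), (122.71237182617188, 151.15065002441406), 15.80547046661377) 896 [72.54095436 75.20550396 77.79828042]
 box ((523.002197265625, 259.2040100097656), (147.1971435546875, 172.41036987304688), 15.936124801635742) 272
```

Call:
servo_tool([
  [[-0.004, -0.006, 0, 0, 0, 0.002, 1], [-0.004, -0.006, 0, 0, 0, 0.002, 1], [-0.004, -0.006, -0.006, 0, 0, 0.002, 1], [-0.004, -0.006, -0.012, 0, 0, 0.002, 1], [-0.004, -0.006, -0.018, 0, 0, 0.002, 1], [-0.004, -0.006, -0.024, 0, 0, 0.002, 1], [-0.004, -0.006, -0.028, 0, 0, 0.002, 1], [-0.004, -0.006, -0.031, 0, 0, 0.002, 1], [-0.004, -0.006, -0.031, 0, 0, 0.002, 1]],
])

```text
clock: 17.85
eef_pos: [520.1, 261.1, 64.6]
eef_rot: [-3.142, 0.0, -2.868]
wrist_force: [-0.4, 0.2, -1.1]
finger_gap: 11.8
finger_force: 30.0
```

Call:
servo_tool([
  [[0, 0, -0.002, 0, 0, 0, 1], [0, 0, -0.003, 0, 0, 0, 1], [0, 0, -0.003, 0, 0, 0, 1]],
])

```text
clock: 18.15
eef_pos: [520.3, 261.1, 64.6]
eef_rot: [3.142, 0.001, -2.868]
wrist_force: [-8.0, -3.3, 14.9]
finger_gap: 12.0
finger_force: 30.0
```

Call:
servo_tool([
  [[0, 0, 0, 0, 0, 0, 0.6], [0, 0, 0, 0, 0, 0, 0.6], [0, 0, 0, 0, 0, 0, 0.6], [0, 0, 0, 0, 0, 0, 0.6], [0, 0, 0.05, 0, 0, 0, 0.6], [0, 0, 0.12, 0, 0, 0, 0.6], [0, 0, 0.2, 0, 0, 0, 0], [0, 0, 0.24, 0, 0, 0, 0], [0, 0, 0.24, 0, 0, 0, 0], [0, 0, 0.24, 0, 0, 0, 0]],
])

```text
clock: 19.15
eef_pos: [519.9, 261.0, 182.4]
eef_rot: [-3.142, -0.0, -2.868]
wrist_force: [-0.6, -0.3, 0.1]
finger_gap: 66.2
finger_force: 0.0
```

Call:
servo_tool([
  [[0.193, -0.666, 0, 0, 0, -0.502, 0], [0.193, -0.666, 0, 0, 0, -0.502, 0], [0.193, -0.666, 0, 0, 0, -0.502, 0], [0.193, -0.666, 0, 0, 0, -0.502, 0], [0.193, -0.666, 0, 0, 0, -0.502, 0], [0.193, -0.666, 0, 0, 0, -0.502, 0], [0.193, -0.666, -0.1, 0, 0, -0.502, 0], [0.193, -0.666, -0.16, 0, 0, -0.502, 0], [0.193, -0.666, -0.16, 0, 0, -0.502, 0], [0.193, -0.666, -0.16, 0, 0, -0.502, 0]],
])

```text
clock: 20.15
eef_pos: [615.2, -72.4, 99.4]
eef_rot: [-3.137, -0.003, 1.908]
wrist_force: [-0.5, -0.8, -0.3]
finger_gap: 93.9
finger_force: 0.0
```

```bash
python3 - <<'E'
from h import *
c=manip.camera("top"); P=cloud(c); H=cv2.cvtColor(c["frame"],cv2.COLOR_RGB2HSV)
T=(np.hypot(P[...,0]-522,P[...,1]-263)<120)&(H[...,0]>75)&(H[...,0]<105)&(H[...,1]>80)
for h in(59,99):
    m=T&(abs(P[...,2]-h)<4); q=P[m]; A=np.c_[q[:,:2]-q[:,:2].mean(0),np.ones(len(q))]
    print(cv2.minAreaRect(q[:,:2].astype(np.float32)),m.sum(),np.linalg.lstsq(A,q[:,2],rcond=None)[0])
save("t3.png",cv2.resize(c["frame"][130:290,130:390],None,fx=3,fy=3))
s=manip.read_state();print(s["eef_pos"],s["eef_rot"],s["joints"])
E
```

```text
((521.60986328125, 262.8577575683594), (123.49491882324219, 150.33799743652344), 15.557157516479492) 3211 [-9.15935233e-04  1.16245656e-03  5.81841765e+01]
((521.7144775390625, 262.6778259277344), (59.244964599609375, 12.793123245239258), 15.139516830444336) 150 [-1.42916364e-03  4.26577855e-02  9.79592695e+01]
[615.57996177 -72.09200397 100.3767417 ] [-3.13802268e+00 -2.03962443e-03  1.89862707e+00] [-1.75696152e-01  5.53729680e-01  1.41471070e+00  6.91829299e-05
  1.17726332e+00 -5.03557194e-01]
```

View pics/t3.png

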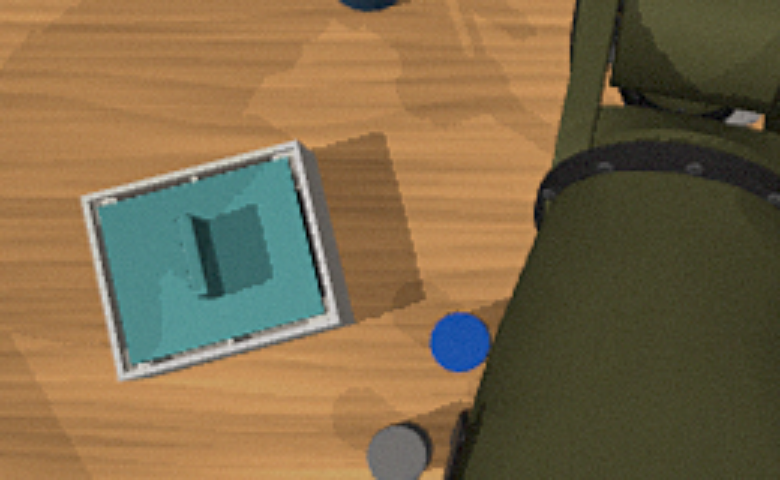

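The divider lies flat and centred in the box (212,250 in the crop), with an even gap all round and a measured centre within 1 mm of the box's. Now the yellow pot.

Call:
servo_tool([
  [[0.001, 0, -0.06, 0, 0, -0.018, 0], [0.001, 0, -0.13, 0, 0, -0.018, 0], [0.001, 0, -0.17, 0, 0, -0.018, 0], [0.001, 0, -0.18, 0, 0, -0.018, 0], [0.001, 0, -0.18, 0, 0, -0.018, 0], [0.001, 0, -0.18, 0, 0, -0.018, 1], [0.001, 0, -0.18, 0, 0, -0.018, 1], [0.001, 0, -0.18, 0, 0, -0.018, 1], [0.001, 0, -0.18, 0, 0, -0.018, 1], [0.001, 0, -0.18, 0, 0, -0.018, 1]],
], newtons=20)

```text
clock: 21.2
eef_pos: [617.2, -72.0, 13.4]
eef_rot: [3.141, 0.0, 1.859]
wrist_force: [0.4, -0.3, -0.4]
finger_gap: 57.4
finger_force: 0.0
```

Call:
servo_tool([
  [[0, 0, 0, 0, 0, 0, 1], [0, 0, 0, 0, 0, 0, 1]],
])

```text
clock: 21.4
eef_pos: [617.1, -71.9, 13.2]
eef_rot: [3.142, 0.0, 1.859]
wrist_force: [0.4, 0.6, 1.1]
finger_gap: 45.9
finger_force: 20.0
```

Call:
servo_tool([
  [[0, 0, 0.08, 0, 0, -0.007, 1], [0, 0, 0.16, 0, 0, -0.007, 1], [-0.02, 0.07, 0.24, 0, 0, -0.007, 1], [-0.045, 0.16, 0.24, 0, 0, -0.007, 1], [-0.07, 0.25, 0.24, 0, 0, -0.007, 1], [-0.095, 0.34, 0.24, 0, 0, -0.007, 1], [-0.12, 0.43, 0.24, 0, 0, -0.007, 1], [-0.147, 0.52, 0.24, 0, 0, -0.007, 1], [-0.172, 0.61, 0.24, 0, 0, -0.007, 1], [-0.195, 0.69, 0.24, 0, 0, -0.007, 1]],
])

```text
clock: 22.4
eef_pos: [518.6, 275.1, 133.1]
eef_rot: [-3.141, -0.0, 1.837]
wrist_force: [0.9, -0.2, -0.5]
finger_gap: 45.9
finger_force: 20.0
```

Call:
servo_tool([
  [[-0.016, 0.058, 0, 0, 0, 0, 1], [-0.016, 0.058, 0, 0, 0, 0, 1], [-0.016, 0.058, 0, 0, 0, 0, 1], [-0.016, 0.058, 0, 0, 0, 0, 1]],
])

```text
clock: 22.8
eef_pos: [511.9, 301.1, 133.0]
eef_rot: [-3.141, 0.0, 1.836]
wrist_force: [0.4, -0.3, -1.4]
finger_gap: 45.9
finger_force: 20.0
```

Call:
servo_tool([
  [[0, 0.003, -0.06, 0, 0, 0, 1], [0, 0.003, -0.1, 0, 0, 0, 1], [0, 0.003, -0.115, 0, 0, 0, 1], [0, 0.003, -0.121, 0, 0, 0, 1], [0, 0.003, -0.121, 0, 0, 0, 1], [0, 0.003, -0.121, 0, 0, 0, 1]],
])

```text
clock: 23.4
eef_pos: [512.2, 303.6, 73.7]
eef_rot: [3.14, -0.0, 1.836]
wrist_force: [-0.5, 2.0, 0.6]
finger_gap: 45.8
finger_force: 20.0
```

Call:
servo_tool([
  [[0, 0, -0.001, 0, 0, 0, 1], [0, 0, -0.001, 0, 0, 0, 1]],
])

```text
clock: 23.6
eef_pos: [511.8, 303.7, 72.6]
eef_rot: [3.141, -0.0, 1.837]
wrist_force: [0.1, 0.6, -1.3]
finger_gap: 46.0
finger_force: 20.0
```

Call:
servo_tool([
  [[0, 0, -0.002, 0, 0, 0, 1], [0, 0, -0.002, 0, 0, 0, 1], [0, 0, -0.002, 0, 0, 0, 0.2], [0, 0, -0.002, 0, 0, 0, 0.2], [0, 0, -0.002, 0, 0, 0, 0.2], [0, 0, -0.002, 0, 0, 0, 0.2], [0, 0, 0.03, 0, 0, 0, 0.2], [0, 0, 0.09, 0, 0, 0, 0.2], [0, 0, 0.18, 0, 0, 0, 0.2], [0, 0, 0.18, 0, 0, 0, 0]],
])

```text
clock: 24.6
eef_pos: [513.6, 304.6, 168.1]
eef_rot: [3.133, -0.002, 1.837]
wrist_force: [-0.6, -0.2, 1.2]
finger_gap: 80.6
finger_force: 0.0
```

Call:
servo_tool([
  [[-0.102, -0.46, 0, 0, 0, 0, 0], [-0.102, -0.46, 0, 0, 0, 0, 0], [-0.102, -0.46, 0, 0, 0, 0, 0], [-0.102, -0.46, 0, 0, 0, 0, 0], [-0.102, -0.46, 0, 0, 0, 0, 0], [-0.102, -0.46, -0.08, 0, 0, 0, 0], [-0.102, -0.46, -0.17, 0, 0, 0, 0], [-0.102, -0.46, -0.17, 0, 0, 0, 0], [-0.102, -0.46, -0.17, 0, 0, 0, 0]],
])

```text
clock: 25.5
eef_pos: [460.7, 73.7, 77.7]
eef_rot: [-3.141, -0.0, 1.837]
wrist_force: [-0.0, -0.5, 0.1]
finger_gap: 94.3
finger_force: 0.0
```

```bash
python3 - <<'E'
from h import *
c=manip.camera("top"); P=cloud(c); H=cv2.cvtColor(c["frame"],cv2.COLOR_RGB2HSV)
m=(np.hypot(P[...,0]-511,P[...,1]-302)<40)&(abs(P[...,2]-114)<5)
print(cv2.minEnclosingCircle(P[m][:,:2].astype(np.float32)),np.median(P[m][:,2]),m.sum())
s=manip.read_state();print(s["eef_pos"],s["eef_rot"])
E
```

```text
((511.9338684082031, 302.65911865234375), 23.180801391601562) 113.94352661848825 371
[461.41601509  73.82058127  78.67831817] [3.14024009e+00 2.71789364e-04 1.83705338e+00]
```

Yellow stands 0.4 mm from the red pot's axis. Now blue.

Call:
servo_tool([
  [[0, -0.002, -0.07, 0, 0, 0, 0], [0, -0.002, -0.12, 0, 0, 0, 0], [0, -0.002, -0.14, 0, 0, 0, 0], [0, -0.002, -0.14, 0, 0, 0, 1], [0, -0.002, -0.14, 0, 0, 0, 1], [0, -0.002, -0.14, 0, 0, 0, 1], [0, -0.002, -0.14, 0, 0, 0, 1], [0, -0.002, -0.14, 0, 0, 0, 1], [0, -0.002, -0.14, 0, 0, 0, 1], [0, -0.002, -0.14, 0, 0, 0, 1]],
])

```text
clock: 26.55
eef_pos: [460.8, 72.6, 7.4]
eef_rot: [3.141, 0.0, 1.837]
wrist_force: [-0.7, -0.3, 2.0]
finger_gap: 45.8
finger_force: 20.0
```

Call:
servo_tool([
  [[0, 0, 0.08, 0, 0, 0, 1], [0, 0, 0.16, 0, 0, 0, 1], [0, 0, 0.25, 0, 0, 0, 1], [0.04, 0.085, 0.25, 0, 0, 0, 1], [0.08, 0.17, 0.25, 0, 0, 0, 1], [0.12, 0.255, 0.25, 0, 0, 0, 1], [0.143, 0.306, 0.25, 0, 0, 0, 1], [0.143, 0.306, 0.25, 0, 0, 0, 1], [0.143, 0.306, 0.25, 0, 0, 0, 1], [0.143, 0.306, 0.25, 0, 0, 0, 1]],
])

```text
clock: 27.55
eef_pos: [531.8, 224.7, 131.9]
eef_rot: [-3.141, 0.0, 1.836]
wrist_force: [0.1, 0.3, -1.2]
finger_gap: 45.7
finger_force: 20.0
```

Call:
servo_tool([
  [[0.001, 0.001, -0.06, 0, 0, 0, 1], [0.001, 0.001, -0.1, 0, 0, 0, 1], [0.001, 0.001, -0.12, 0, 0, 0, 1], [0.001, 0.001, -0.13, 0, 0, 0, 1], [0.001, 0.001, -0.13, 0, 0, 0, 1], [0.001, 0.001, -0.13, 0, 0, 0, 1], [0.001, 0.001, -0.13, 0, 0, 0, 1]],
])

```text
clock: 28.25
eef_pos: [533.0, 226.2, 68.0]
eef_rot: [3.14, -0.0, 1.837]
wrist_force: [-0.2, -0.4, -2.1]
finger_gap: 45.8
finger_force: 20.0
```

Call:
servo_tool([
  [[0, 0, -0.004, 0, 0, 0, 1], [0, 0, -0.004, 0, 0, 0, 1], [0, 0, -0.004, 0, 0, 0, 0.2], [0, 0, -0.004, 0, 0, 0, 0.2], [0, 0, -0.004, 0, 0, 0, 0.2], [0, 0, -0.004, 0, 0, 0, 0.2], [0, 0, 0.03, 0, 0, 0, 0.2], [0, 0, 0.09, 0, 0, 0, 0.2], [0, 0, 0.18, 0, 0, 0, 0.2], [0, 0, 0.24, 0, 0, 0, 0.2]],
])

```text
clock: 29.25
eef_pos: [533.0, 226.2, 189.9]
eef_rot: [3.139, -0.0, 1.837]
wrist_force: [0.6, -0.2, -0.5]
finger_gap: 75.0
finger_force: 0.0
```

Call:
servo_tool([
  [[0, -0.3, 0.1, 0, 0, 0, 0.2], [0, -0.3, 0.1, 0, 0, 0, 0.2], [0, -0.3, 0.1, 0, 0, 0, 0.2], [0, -0.3, 0.1, 0, 0, 0, 0.2], [0, -0.3, 0.1, 0, 0, 0, 0.2], [0, -0.3, 0.1, 0, 0, 0, 0.2], [0, -0.3, 0.1, 0, 0, 0, 0.2], [0, -0.3, 0.1, 0, 0, 0, 0.2]],
])

```text
clock: 30.05
eef_pos: [532.4, 77.2, 236.5]
eef_rot: [-3.141, -0.0, 1.838]
wrist_force: [-0.5, -0.9, 0.3]
finger_gap: 75.3
finger_force: 0.0
```

```bash
python3 - <<'E'
from h import *
c=manip.camera("top"); P=cloud(c)
for n,x,y,h in(("y",511,302,114),("b",532,225,106)):
    m=(np.hypot(P[...,0]-x,P[...,1]-y)<38)&(abs(P[...,2]-h)<5)
    print(n,cv2.minEnclosingCircle(P[m][:,:2].astype(np.float32)),np.median(P[m][:,2]),m.sum())
c=manip.camera("scene"); save("s4.png",cv2.resize(c["frame"][60:300,230:550],None,fx=2.4,fy=2.4))
print(manip.read_state()["eef_pos"])
E
```

```text
y ((512.0230102539062, 318.0525817871094), 15.974401473999023) 113.98833027814771 51
b ((516.7225341796875, 218.66122436523438), 13.109933853149414) 105.7536869792317 51
[532.51926179  76.8115538  236.75693545]
```

View pics/s4.png

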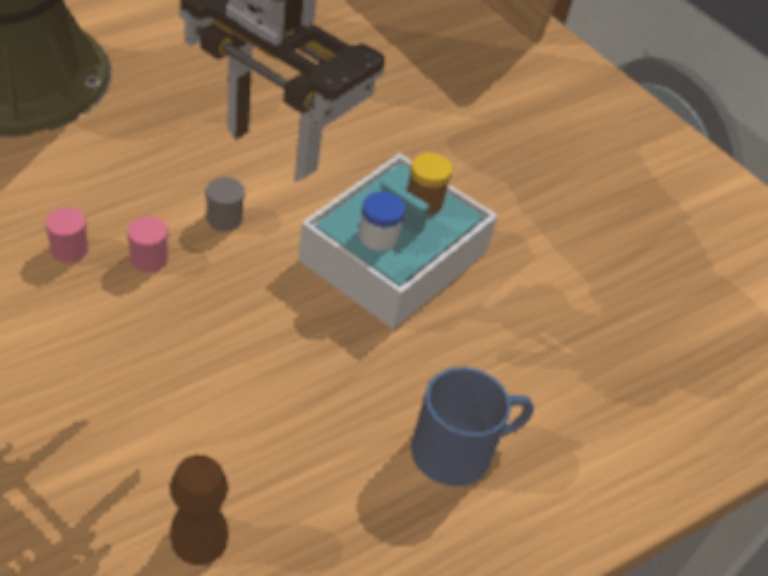

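The scene crop shows both upper pots upright on the flat divider, yellow at (430,180) and blue at (382,220). The gripper is clear, and the mug and mill haven't moved. In this last top view the arm hides part of the lids, so its fits don't count. Blue was released at TCP (533, 226), within 1 mm of the green pot's axis.

```bash
python3 -c "
from cell import manip
print(manip.sign_off())"
```

```text
the job is handed in; nothing more can be done
None
```

The box is packed and handed in at about 30 s on the robot's clock, but sign-off returned no verdict: red on cork, green on black, divider flat on its ledges, yellow above red and blue above green, with blue's final position taken from the gripper reading and the scene picture because the arm hid part of it from the top camera.

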